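Look into the latched shoe box

ROBOT

A 6-joint arm with a two-finger parallel gripper is mounted at the origin on the work surface. World frame = base frame: x ahead of the robot, y to its left, z up, the work surface at z = 0. Lengths are in m, angles in degrees, forces in N, time in s.
With the tool pointing down it reaches from about 0.4 to 0.825 m from the base axis. Payload 7 kg.
Tool frame: the origin (TCP) lies between the finger pads; the fingertips stand 17 mm ahead of it and the grasp point (between the pads) lies 2 mm behind it; x points along the fingers, y is the direction in which the jaws open and shut, and the axes are right-handed (so a half turn about x gives the same grasp; the last joint's range is limited). The gripper opens to 88 mm and grips with 3 to 60 N. Pads are 19 mm wide; open, the fingers measure 130 mm over their backs; the gripper's body (78 mm by 193 mm) begins 47 mm behind the grasp point.
Start: joints at [-60.384, 20.546, 0.682, 0, -70.136, -16.507], TCP at [0.153, -0.657, 0.244] pointing down, gripper open.
Joint ranges: [-176.03, 176.03], [-82.01, 121.73], [-58.28, 71.71], [-173.87, 95.51], [-174.79, -0.11], [-173.66, 173.66]. Speed limits (degrees/s): [136.94, 136.94, 172.46, 180, 180, 180].

INTERFACE

Orientations are given as [roll, pitch, yaw] about the fixed x, y, z axes, in that order (R = Rz(yaw) Ry(pitch) Rx(roll)).
In Python, from plant import r gives the robot as it stands.
- The arm moves only by the shell command python3 -m jog 'ROWS' [FORCE]. ROWS is a JSON object of lists of equal length, an entry for each row: "fingers": the opening, from 0 (shut) to 1 (fully open); "dp": the shift along the tool's x, y, z in mm, a list of three; "twist": the turn about the tool's x in degrees. In form: {"fingers": [fingers, ...], "dp": [[dx, dy, dz], ...], "twist": [twist, ...]}. A call has exactly 5 rows; each row is the pose to reach, as a shift and turn from the pose measured when the call began, along the tool's axes at that moment; what a row does not reach only later rows make up. A row lasts 1/10 s, in which the tool goes at most 50 mm and 8.59 degrees, less where a joint would pass 70% of its speed; a pose out of reach is approached as far as the arm can. A call with a gripper value outside its range is refused whole. The fingers move at their own pace and stop on an object; FORCE is the grip in N (left out, the last holds). Time passes only in rows, so rows that repeat a pose let the fingers close, or fill a call up. It gives the time, the measured TCP pose, the force and the opening at its end, in the units of the state.
- r.get_state(): the state, without advancing time (a new reading comes with each control period).
- r.capture(name): name is "scene" or "top" or "wrist"; returns a dict with "frame" (400x640x3 uint8, red, green, blue), "intrinsics" (3x3 intrinsics, pixels), "D" ([k1, k2, p1, p2, k3] as OpenCV has them; the pictures are not rectified), "pose" (4x4, takes a point from camera to world coordinates). Camera axes: x right, y down, z forward; pixel columns grow to the right and rows downward; lengths in m; the calibration is good to about 2 mm. A picture is of the moment at which its call begins. There is no depth.
- r.close_job(): hands the job in, once; it reports no verdict.
The state is a dict: "time_s": time; "joints": joint angles; "qd": joint speeds; "joint_torque": joint torques, N m; "tcp_pos": TCP position; "eef_rot": TCP orientation; "contact_force": force on the tool from outside, world axes, zero at the start; "moment": the same for the moment, N m; "gripper_width": finger opening in m.
Only numpy, scipy, OpenCV 4.12 (cv2) and the standard library are available. Lean on these libraries where they do the work, as an engineer would, in place of code of your own. Each camera call takes 0.05 s, during which the arm holds its last target. There are 200 camera calls.

TASK

Press the orange thumb button of the white shoe box so that its sprung lid pops open, let the lid stand open by itself for a couple of seconds so that the shoes inside can be seen, then press the lid down until it snaps shut and stays shut. Leave the blue box closed and do not knock the cologne bottle about.

Things in the scene. Friction and masses are not known exactly. Their poses are not given: they have to be found in the camera images.
- shoebox: White plastic shoe box, fixed, 190 mm deep (x), 300 wide (y); lid top 108 mm above the shelf. Origin: centre of underside; +z up, -x to its front (roughly to the robot). In mm: lid hinge along the back edge (x 95, z 103), front edge x -99 when shut. To shut, press straight down at about (-60, 0); lid stops dead at z 108. Orange catch at x -118 to -103, y -18 to 18, up to z 123.
- thumb_button (a point): Top centre of the 32 mm round cap on the white box's orange button pad, at (-140, 0, 89) mm in the box's frame; same axes. The pad (x -158 to -118, 44 mm wide) tips about a pin at x -104, z 80. Pressed straight down at the cap it frees the lid after about 7 mm at 3 to 4 N, stops dead at 10 to 11 mm (under 6 N), and springs back.
- shoebox_lid (a joint): White box's lid angle in rad: 0 shut, about 0.005 shut and held by its catch, 0.5 fully open (front edge then about 95 mm higher, 25 mm farther back). A spring drives it open and holds it open unless caught. Pressing it shut from above takes about 2 N, then 5 to 8 N over the last 15 mm to snap under the catch; 12 N means home.
- bluebox_lid (a joint): Lid angle in rad of the fixed blue plastic box (190 x 220 mm, 108 tall), with the same orange button and kind of lid: 0 shut, 0.5 open. Not the one wanted; starts shut. The boxes stand side by side, either one on the left.
- cologne: Amber glass cologne bottle with a black cap, 46 x 34 mm, 108 mm tall, standing loose in front of the gap between the boxes. Origin: centre of its underside, z up.
Mind the look-alikes: they are no part of the job. Of the things like the cologne, leave any that is purple; of the rest the smaller one is meant.

How it is judged (in metres and radians):
On the way:
1. the white shoe box's lid has popped open and stands open, untouched, for a second (value of joint shoebox_lid above 0.4 rad and contact force between shoebox and the arm below 0.2 N and contact force between shoebox and the fingers below 0.2 N), for 1 s.
At the end, for the whole second after the job is handed in: After having stood open (beyond 0.4 rad, untouched) for a second, the white box's lid is shut and stays shut by its own catch (angle below 0.03 rad, at rest); the blue box's lid is shut (below 0.03 rad) and the cologne bottle stands upright (within 0.2 rad) (value of joint each of shoebox_lid, bluebox_lid below 0.03 rad and velocity of joint shoebox_lid below 0.05 rad/s and angle between cologne's own z axis and vertical below 0.2 rad).
It fails at once if the blue box's lid was opened (value of joint bluebox_lid above 0.06 rad).
It fails at once if the cologne bottle was shoved more than 20 mm or tipped over (distance of cologne from where it was at the start of the episode above 0.02 m or angle between cologne's own z axis and vertical above 0.5 rad).
It also fails if it takes over 45 s, if anything falls off the work surface, if the arm or the gripper's body presses on something with over 40 N, if the wrist force passes 120 N, or if a joint passes its speed limit or range.

## Working session

There is one attempt and no reset: what is moved stays moved. The work goes in short steps, Python scripts to look and compute and a shell command to move; the robot and the scene stay as the last step left them, time stands still between calls to the robot, and variables do not carry over. Pictures are saved under pics/ and viewed, on a budget of 10 in all, crops included, one or two more only if the job needs it, and the job is handed in when it is done.

```bash
mkdir -p pics
python3 - <<'E'
from plant import r
import cv2,numpy as np,pickle
s=r.get_state();print({k:np.round(v,3).tolist() for k,v in s.items()})
d={n:r.capture(n) for n in("scene","top")}
pickle.dump(d,open('c0.pkl','wb'))
for n in d:
    cv2.imwrite(f'pics/{n}0.png',d[n]["frame"][:,:,::-1]);print(n,np.round(d[n]["pose"],3).tolist(),d[n]["intrinsics"].tolist())
E
ls
```

```text
{'time_s': 0.0, 'joints': [-60.384, 20.592, 0.634, -0.021, -70.135, -16.507], 'qd': [0.028, 0.062, 0.08, -0.086, -0.081, -0.037], 'joint_torque': [0.001, -58.271, 29.305, 6.997, 0.007, -0.0], 'tcp_pos': [0.153, -0.657, 0.243], 'eef_rot': [94.536, 89.906, 107.639], 'contact_force': [-0.14, 0.036, -0.174], 'moment': [-0.019, 0.032, 0.059], 'gripper_width': 0.088}
scene [[-0.649, 0.577, -0.495, 0.971], [0.76, 0.483, -0.435, 0.346], [-0.012, -0.659, -0.752, 0.74], [0.0, 0.0, 0.0, 1.0]] [[418.0243506148478, 0.0, 317.6154027884236], [0.0, 418.0243506148478, 198.24544791685474], [0.0, 0.0, 1.0]]
top [[-0.026, -0.984, 0.175, 0.418], [-0.999, 0.03, 0.023, -0.024], [-0.027, -0.174, -0.984, 0.971], [0.0, 0.0, 0.0, 1.0]] [[386.98176386105376, 0.0, 318.4362726242294], [0.0, 386.98176386105376, 200.52209283630071], [0.0, 0.0, 1.0]]
c0.pkl
pics
```

View pics/top0.png

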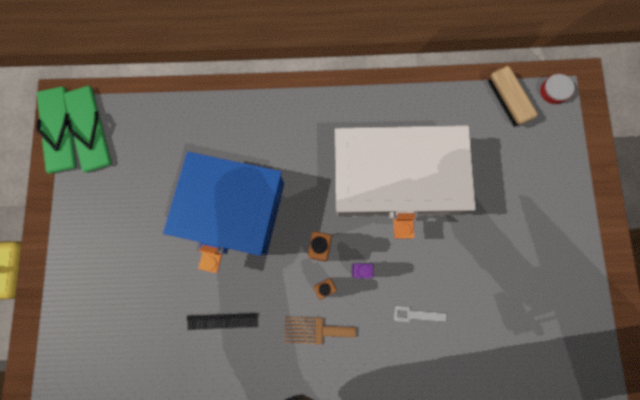

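View pics/scene0.png

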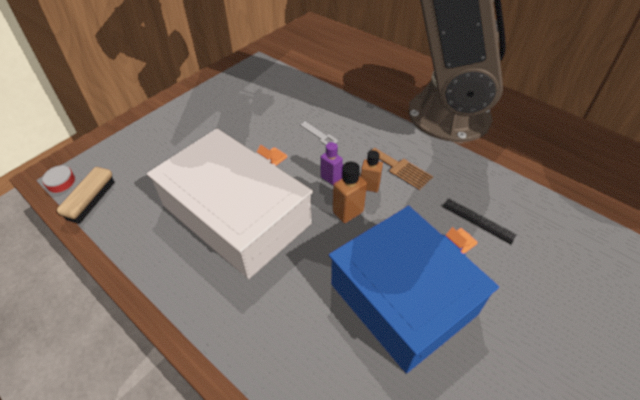

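The top view shows the white box at right, with lid corners at about (335,128), (470,126), (474,211) and (335,213). Its orange pad is near (404,226). The blue box is at left. The amber bottles are at (319,245) and (325,289), and the purple one is at (363,271). The scene view agrees, with the white box's button at (270,155).

```bash
cat > h.py <<'E'
import cv2,numpy as np
def ray(c,px,z):
    u=cv2.undistortPoints(np.array(px,float).reshape(-1,1,2),np.array(c["intrinsics"]),np.array(c["D"])).reshape(-1,2)
    P=np.array(c["pose"]);d=np.c_[u,np.ones(len(u))]@P[:3,:3].T
    o=P[:3,3];return o+d*((np.atleast_1d(z)-o[2])/d[:,2])[:,None]
def comps(m,amin):
    n,l,st,ce=cv2.connectedComponentsWithStats(m.astype(np.uint8))
    return [(l==i,st[i],ce[i]) for i in range(1,n) if st[i][4]>amin]
E
python3 - <<'E'
import pickle,cv2,numpy as np
from h import *
d=pickle.load(open('c0.pkl','rb'))
c=d['top'];f=c['frame'];hsv=cv2.cvtColor(f,cv2.COLOR_RGB2HSV)
w=(hsv[...,1]<50)&(hsv[...,2]>150);w[:100]=0
b=max(comps(w,500),key=lambda t:t[1][4]);print('white',b[1])
cnt=cv2.findContours(b[0].astype(np.uint8),0,1)[0][0]
P=ray(c,cnt,.108)[:,:2]
rc=cv2.minAreaRect((P*1000).astype(np.float32));print(rc,cv2.boxPoints(rc))
for n in d:
    c=d[n];h=cv2.cvtColor(c['frame'],cv2.COLOR_RGB2HSV)
    o=(h[...,0]>5)&(h[...,0]<18)&(h[...,1]>150)&(h[...,2]>150)
    for m,st,ce in comps(o,20):
        ys,xs=np.nonzero(m)
        print(n,st,np.round(ce,1),'z.089->',ray(c,[ce],.089).round(3), h[m].mean(0).round())
E
```

```text
white [  335   125   140    93 11555]
((634.5106201171875, -197.62315368652344), (309.2872619628906, 212.5487060546875), 88.97640228271484) [[ 525.49066  -350.3436  ]
 [ 738.00543  -354.14062 ]
 [ 743.5306    -44.90271 ]
 [ 531.0158    -41.105682]]
scene [258 146  28  18 236] [271.9 154.4] z.089-> [[ 0.508 -0.197  0.089]] [ 12. 163. 211.]
scene [355 180  11   9  55] [360.5 183.6] z.089-> [[0.452 0.013 0.089]] [ 13. 160. 160.]
scene [337 182   8   7  25] [340.4 184.7] z.089-> [[ 0.482 -0.018  0.089]] [ 13. 153. 165.]
scene [447 229  29  23 340] [461.1 238.8] z.089-> [[0.444 0.248 0.089]] [ 12. 162. 212.]
top [395 214  19  24 393] [403.9 226.1] z.089-> [[ 0.51  -0.196  0.089]] [ 12. 175. 186.]
top [200 246  21  26 374] [209.5 259. ] z.089-> [[0.447 0.247 0.089]] [ 14. 170. 189.]
```

```bash
cat > go.py <<'E'
import sys,numpy as np
from scipy.spatial.transform import Rotation as Ro
from plant import r
def rel(t,yaw=-1.0):
    s=r.get_state();R=Ro.from_euler('xyz',s['eef_rot'],degrees=True).as_matrix()
    p=np.array(s['tcp_pos']);jd=np.array([-np.sin(np.radians(yaw)),np.cos(np.radians(yaw)),0])
    if R[:,1]@jd<0: jd=-jd
    v=R.T@jd;tw=np.degrees(np.arctan2(v[2],v[1]))
    print('t',s['time_s'],'tcp',np.round(p,4),'x',R[:,0].round(3),'y',R[:,1].round(3),'z',R[:,2].round(3),'F',np.round(s['contact_force'],1),'j6',s['joints'][5])
    print('dp',(R.T@(np.array(t)-p)*1000).round(1),'twist',round(tw,1))
if __name__=='__main__': rel([float(a) for a in sys.argv[1:4]])
E
python3 go.py 0.498 -0.197 0.243
```

```text
t 0.1 tcp [ 0.153  -0.657   0.2427] x [-0.     0.001 -1.   ] y [-0.227  0.974  0.001] z [ 0.974  0.227 -0.   ] F [-0.2 -1.3 -0.9] j6 -16.508414112372268
dp [2.000e-01 3.698e+02 4.403e+02] twist 14.1
```

```bash
python3 -m jog '{"fingers":[0,0,0,0,0],"dp":[[0,25,30],[0,55,66],[0,85,102],[0,115,138],[0,145,174]],"twist":[-3,-6,-9,-12,-14]}' 20
python3 go.py 0.498 -0.197 0.243
```

```text
time_s: 0.6
tcp_pos: [0.2902, -0.4747, 0.2426]
eef_rot: [85.0, 89.9, 112.2]
contact_force: [0.1, -0.8, -0.7]
gripper_width: 0.0532
t 0.6 tcp [ 0.2902 -0.4747  0.2426] x [-0.001  0.002 -1.   ] y [-0.457  0.889  0.002] z [0.889 0.457 0.   ] F [ 0.1 -0.8 -0.7] j6 -24.344183277860658
dp [-1.000e-01  1.520e+02  3.118e+02] twist 28.2
```

I gave the twist the wrong sign, so I'm correcting it here.

```bash
python3 -m jog '{"fingers":[0,0,0,0,0],"dp":[[0,18,36],[0,36,75],[0,55,114],[0,74,154],[0,90,190]],"twist":[6,12,18,24,28]}' 20
python3 -m jog '{"fingers":[0,0,0,0,0],"dp":[[0,10,30],[0,20,60],[0,30,90],[0,30,90],[0,30,90]],"twist":[0,0,0,0,0]}' 20
python3 go.py 0.498 -0.197 0.200
python3 - <<'E'
from plant import r
import cv2,pickle
d={n:r.capture(n) for n in("wrist","top")};pickle.dump(d,open('c1.pkl','wb'))
cv2.imwrite('pics/w1.png',d['wrist']['frame'][:,:,::-1])
E
```

```text
time_s: 1.1
tcp_pos: [0.4187, -0.3059, 0.2428]
eef_rot: [110.9, 89.9, 109.9]
contact_force: [0.2, -0.7, 0.1]
gripper_width: 0.0135
time_s: 1.6
tcp_pos: [0.5093, -0.277, 0.2419]
eef_rot: [134.1, 89.8, 133.1]
contact_force: [1.5, -0.4, 0.3]
gripper_width: 0.0005
t 1.6 tcp [ 0.5093 -0.277   0.2419] x [-0.002  0.003 -1.   ] y [0.017 1.    0.003] z [ 1.    -0.017 -0.002] F [ 1.5 -0.4  0.3] j6 -81.61455396140438
dp [ 42.1  79.6 -12.6] twist 0.0
```

View pics/w1.png

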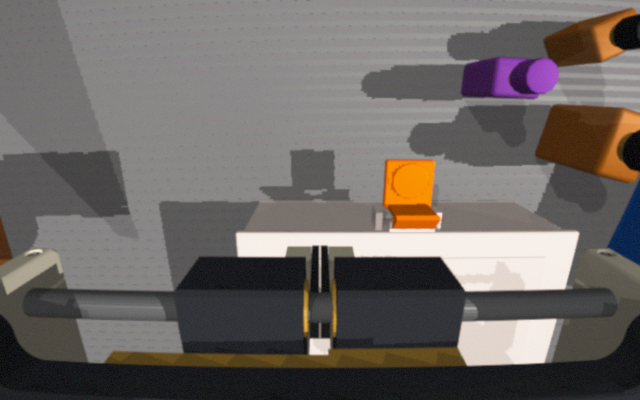

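The wrist view shows the cap centre at about (411,180), the catch at (415,215) and the lid's front edge along row 233. The bottles are well off to the right.

```bash
python3 - <<'E'
import pickle
from h import *
c=pickle.load(open('c1.pkl','rb'))['wrist']
print(ray(c,[[411,180]],.089),ray(c,[[237,233],[577,231]],.105),ray(c,[[388,160],[434,160]],.085))
E
python3 go.py 0.498 -0.197 0.140
```

```text
[[ 0.50036712 -0.1958401   0.089     ]] [[ 0.54131457 -0.34999512  0.105     ]
 [ 0.54634691 -0.04312929  0.105     ]] [[ 0.48290662 -0.21622109  0.085     ]
 [ 0.48349768 -0.17525736  0.085     ]]
t 1.7 tcp [ 0.5085 -0.2775  0.2424] x [-0.002  0.002 -1.   ] y [0.018 1.    0.002] z [ 1.    -0.018 -0.002] F [0.2 0.4 1.4] j6 -81.60985032670364
dp [102.6  80.1 -11.8] twist -0.0
```

```bash
python3 -m jog '{"fingers":[0,0,0,0,0],"dp":[[10,40,-6],[40,80,-12],[80,80,-12],[105,80,-12],[105,80,-12]],"twist":[0,0,0,0,0]}' 20
python3 -m jog '{"fingers":[0,0,0,0,0],"dp":[[0,0,0],[5,0,0],[10,0,0],[15,0,0],[15,0,0]],"twist":[0,0,0,0,0]}' 20
python3 go.py 0.497 -0.196 0.106
```

```text
time_s: 2.2
tcp_pos: [0.4947, -0.1969, 0.1349]
eef_rot: [157.6, 89.5, 156.5]
contact_force: [-1.0, -1.1, 0.6]
gripper_width: 0.0004
time_s: 2.7
tcp_pos: [0.4943, -0.1969, 0.1195]
eef_rot: [158.1, 89.5, 157.0]
contact_force: [0.9, -0.3, -0.2]
gripper_width: 0.0003
t 2.7 tcp [ 0.4943 -0.1969  0.1195] x [-0.008  0.003 -1.   ] y [0.019 1.    0.003] z [ 1.    -0.019 -0.008] F [ 0.9 -0.3 -0.2] j6 -90.21307496542609
dp [13.5  0.9  2.8] twist -0.1
```

```bash
python3 -m jog '{"fingers":[0,0,0,0,0],"dp":[[6,0,2],[12,0,2],[16,0,2],[19,0,2],[21,0,2]],"twist":[0,0,0,0,0]}' 20
python3 -m jog '{"fingers":[0,0,0,0,0],"dp":[[1,0,0],[2,0,0],[2,0,0],[2,0,0],[2,0,0]],"twist":[0,0,0,0,0]}' 20
python3 - <<'E'
from plant import r
import cv2
cv2.imwrite('pics/s2.png',r.capture('scene')['frame'][:,:,::-1])
E
```

```text
time_s: 3.2
tcp_pos: [0.4956, -0.1969, 0.0981]
eef_rot: [161.0, 89.4, 159.9]
contact_force: [-2.6, 0.2, 3.4]
gripper_width: 0.0002
time_s: 3.7
tcp_pos: [0.4956, -0.197, 0.0962]
eef_rot: [160.9, 89.5, 159.9]
contact_force: [-2.9, 0.3, 3.9]
gripper_width: 0.0008
```

View pics/s2.png

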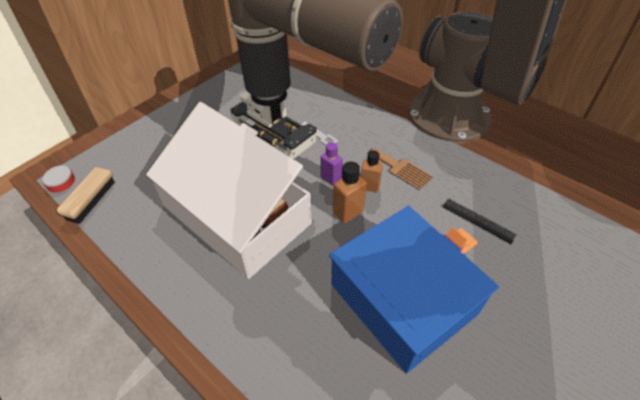

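The lid stands open with the shoes visible, and the bottles and blue box are unmoved. Next I back the tool away from it.

```bash
python3 -m jog '{"fingers":[0,0,0,0,0],"dp":[[-10,0,-10],[-20,0,-25],[-50,0,-30],[-90,0,-30],[-130,0,-30]],"twist":[0,0,0,0,0]}' 20
python3 -m jog '{"fingers":[0,0,0,0,0],"dp":[[-30,0,0],[-60,0,0],[-80,0,0],[-80,0,0],[-80,0,0]],"twist":[0,0,0,0,0]}' 20
for i in 1 2 3 4; do python3 -m jog '{"fingers":[0,0,0,0,0],"dp":[[0,0,0],[0,0,0],[0,0,0],[0,0,0],[0,0,0]],"twist":[0,0,0,0,0]}' 20; done | tail -5
python3 - <<'E'
from plant import r
import cv2
cv2.imwrite('pics/s3.png',r.capture('scene')['frame'][:,:,::-1])
E
python3 go.py 0.581 -0.198 0.27
```

```text
time_s: 4.25
tcp_pos: [0.4658, -0.1967, 0.2282]
eef_rot: [159.9, 89.5, 158.8]
contact_force: [0.8, 0.6, 0.3]
gripper_width: 0.0007
time_s: 4.75
tcp_pos: [0.4661, -0.1968, 0.3087]
eef_rot: [152.8, 89.5, 151.6]
contact_force: [-0.2, -0.2, -0.6]
gripper_width: 0.0005
time_s: 6.75
tcp_pos: [0.4661, -0.1968, 0.3084]
eef_rot: [154.5, 89.5, 153.4]
contact_force: [-0.5, 0.3, 1.1]
gripper_width: 0.0002
t 6.8 tcp [ 0.4661 -0.1968  0.3084] x [-0.008  0.004 -1.   ] y [0.019 1.    0.004] z [ 1.    -0.019 -0.008] F [0.  0.3 0.4] j6 -90.26067849616949
dp [ 37.5   0.8 115.2] twist -0.1
```

View pics/s3.png

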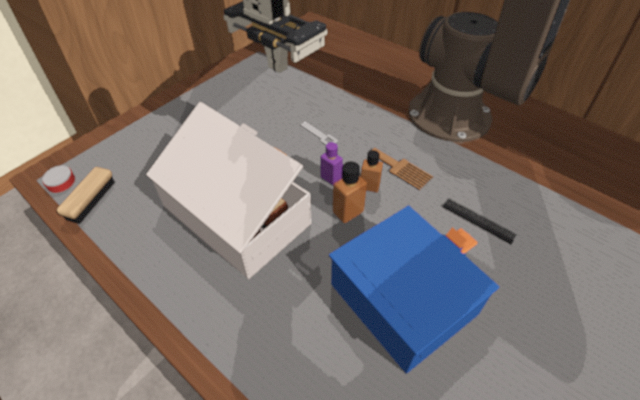

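The lid has stood open, clear of the tool, for over 2 s. Now I move over it and press down.

```bash
python3 -m jog '{"fingers":[0,0,0,0,0],"dp":[[0,0,35],[0,0,75],[0,1,115],[30,1,115],[50,1,115]],"twist":[0,0,0,0,0]}' 20
python3 -m jog '{"fingers":[0,0,0,0,0],"dp":[[10,0,0],[25,0,0],[40,0,0],[50,0,0],[60,0,0]],"twist":[0,0,0,0,0]}' 20
python3 go.py 0.581 -0.198 0.125
```

```text
time_s: 7.3
tcp_pos: [0.5813, -0.1975, 0.255]
eef_rot: [156.3, 89.4, 155.2]
contact_force: [-0.8, 0.2, -0.1]
gripper_width: 0.0004
time_s: 7.8
tcp_pos: [0.581, -0.1974, 0.1952]
eef_rot: [156.4, 89.4, 155.3]
contact_force: [-1.0, -0.4, 1.5]
gripper_width: 0.0005
t 7.8 tcp [ 0.581  -0.1974  0.1952] x [-0.009  0.004 -1.   ] y [0.019 1.    0.004] z [ 1.    -0.019 -0.009] F [-1.  -0.4  1.5] j6 -90.2870491449604
dp [70.2 -0.9  0.7] twist -0.1
```

```bash
python3 -m jog '{"fingers":[0,0,0,0,0],"dp":[[12,0,0],[24,0,0],[36,0,0],[46,0,0],[54,0,0]],"twist":[0,0,0,0,0]}' 20
python3 -m jog '{"fingers":[0,0,0,0,0],"dp":[[3,0,0],[6,0,0],[9,0,0],[12,0,0],[14,0,0]],"twist":[0,0,0,0,0]}' 20
```

```text
time_s: 8.3
tcp_pos: [0.5801, -0.1971, 0.1401]
eef_rot: [158.2, 89.4, 157.1]
contact_force: [-1.7, 0.5, 1.5]
gripper_width: 0.0005
time_s: 8.8
tcp_pos: [0.5801, -0.1971, 0.126]
eef_rot: [157.7, 89.4, 156.6]
contact_force: [-1.1, -1.3, 2.4]
gripper_width: 0.0005
```

```bash
python3 -m jog '{"fingers":[0,0,0,0,0],"dp":[[0.5,0,0],[1,0,0],[1.5,0,0],[2,0,0],[2,0,0]],"twist":[0,0,0,0,0]}' 20
```

```text
time_s: 9.3
tcp_pos: [0.58, -0.1972, 0.1248]
eef_rot: [158.0, 89.4, 156.9]
contact_force: [-4.6, 0.6, 8.7]
gripper_width: 0.0006
```

```bash
python3 -m jog '{"fingers":[0,0,0,0,0],"dp":[[0.5,0,0],[1,0,0],[1.5,0,0],[1.5,0,0],[1.5,0,0]],"twist":[0,0,0,0,0]}' 20
```

```text
time_s: 9.8
tcp_pos: [0.58, -0.1972, 0.1246]
eef_rot: [158.3, 89.5, 157.3]
contact_force: [-5.6, 1.5, 10.5]
gripper_width: 0.0004
```

```bash
python3 -m jog '{"fingers":[0,0,0,0,0],"dp":[[1,0,0],[2,0,0],[3,0,0],[3,0,0],[3,0,0]],"twist":[0,0,0,0,0]}' 20
python3 -m jog '{"fingers":[0,0,0,0,0],"dp":[[-5,0,0],[-20,0,0],[-60,0,0],[-100,0,0],[-130,0,0]],"twist":[0,0,0,0,0]}' 20
python3 -m jog '{"fingers":[0,0,0,0,0],"dp":[[-20,0,-30],[-50,0,-60],[-50,0,-100],[-50,0,-100],[-50,0,-100]],"twist":[0,0,0,0,0]}' 20
python3 - <<'E'
from plant import r
import cv2
cv2.imwrite('pics/s4.png',r.capture('scene')['frame'][:,:,::-1])
E
```

```text
time_s: 10.3
tcp_pos: [0.58, -0.1972, 0.1239]
eef_rot: [158.9, 89.5, 157.9]
contact_force: [-7.9, 3.1, 18.7]
gripper_width: 0.0005
time_s: 10.8
tcp_pos: [0.582, -0.1976, 0.2566]
eef_rot: [151.1, 89.7, 150.0]
contact_force: [0.4, -0.5, -0.3]
gripper_width: 0.0005
time_s: 11.3
tcp_pos: [0.4821, -0.196, 0.308]
eef_rot: [125.2, 89.8, 124.2]
contact_force: [0.1, 0.0, 0.0]
gripper_width: 0.0009
```

View pics/s4.png

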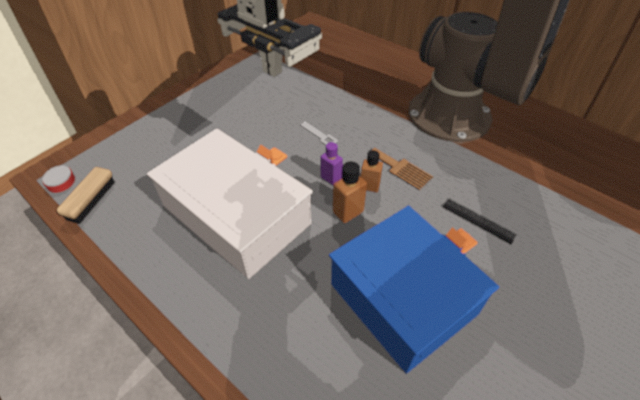

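The white lid is shut and holds with the tool away. The blue box is shut, and all the bottles stand where they were, with the small amber one still at (372,172).

```bash
python3 -c "
from plant import r
print(r.close_job())"
```

```text
the job is handed in; nothing more can be done
None
```

I pressed the white box's orange button with closed fingers, and the lid popped open. With the tool withdrawn, it stood open for more than 2 s. I then pressed it down with up to about 19 N until it stopped dead, backed the arm off, and handed the job in at about 11.4 s.

- **Last check:** the final picture shows the white lid staying shut with the arm clear. The blue box is shut, and the cologne bottle is upright in its original place.
- **Force readings:** the snap was not clear in the readings, because I saw only 2.4 N just before the hard stop. I pressed past the 12 N "home" force to be sure.
- **What went wrong:** I turned the gripper the wrong way in the first approach move. I corrected it in the next move, with nothing nearby.

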